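# Slide the shelf divider into its slot

## Robot

A 6-joint arm with a two-finger parallel gripper is mounted at the origin on the work surface. World frame = base frame: x ahead of the robot, y to its left, z up, the work surface at z = 0. Lengths are in m, angles in degrees, forces in N, time in s.
With the tool pointing down it reaches from about 0.375 to 0.9 m from the base axis. Payload 3.1 kg.
Tool frame: the origin (TCP) lies on the centre line of the jaws, within the pads' length; the fingertips stand 19 mm ahead of it and the grasp point (between the pads) is the TCP; z points along the fingers, y is the direction in which the jaws open and shut (so a half turn about z gives the same grasp; the last joint's range is limited). The gripper opens to 87 mm and grips with 3 to 60 N. Pads are 19 mm wide; open, the fingers measure 117 mm over their backs; the gripper's body (75 mm by 190 mm) begins 51 mm behind the grasp point.
Start: joints at [-82.993, 30.224, 82.088, -0, 67.689, -10.227], TCP at [0.185, -0.597, 0.242] pointing down, gripper open.
Joint ranges: [-176.69, 176.69], [-43.24, 126.21], [12.49, 139.97], [-82, 262], [0, 151.66], [-163.58, 163.58]. Speed limits (degrees/s): [159.86, 159.86, 180, 180, 180, 180].

## Interface

Orientations are given as a 3x3 rotation matrix whose columns are the frame's x, y, z axes.
In Python, from rig import bot gives the robot as it stands.
- The arm moves only by the tool carry_out, never from a script. Its argument "targets" is a list of rows, each a list of 6 numbers: the shift along the tool's x, y, z each as a share of 200 mm, from -1 to 1, then the turn, a rotation vector about the tool's x, y, z each as a share of pi/2 rad, from -1 to 1. In form: [[dx, dy, dz, ax, ay, az], ...]. A call has 1 to 20 rows; each row is the pose to reach, as a shift and turn from the pose measured when the call began, along the tool's axes at that moment; what a row does not reach only later rows make up. A row lasts 1/8 s, in which the tool goes at most 62.5 mm and 10.7 degrees, less where a joint would pass 70% of its speed; a pose out of reach is approached as far as the arm can. A call with a number of a shift or a turn outside -1 to 1 is refused whole. A call with a gripper value outside its range is refused whole. "jaw" is the gripper's target within -1 to 1 (fully open at 1, half-way at 0, shut at -1), set as the call begins (left out, the last holds). The fingers move at their own pace and stop on an object; the grip force is fixed at half the most. Time passes only in rows, so rows that repeat a pose let the fingers close. It gives the time, the measured TCP pose, the force and the opening at its end, in the units of the state.
- bot.read_state(): the state, without advancing time (a new reading comes with each control period).
- bot.capture(name): name is "scene" or "top" or "wrist"; returns the picture (420x560x3 uint8, blue, green, red); there is no depth.
- bot.camera_info(name): a dict with "camera_matrix" (3x3 intrinsics, pixels), "view" (4x4, takes a point from world to camera coordinates); the wrist camera has in their place "mount" (4x4, takes a point from camera to tool coordinates, whose origin is the TCP and whose axes are the flange's). Camera axes: x right, y down, z forward; pixel columns grow to the right and rows downward; lengths in m; the calibration is good to about 2 mm. The wrist camera is an equidistant fisheye: a pixel r from the principal point sees the ray r / f radians off the axis. A picture is of the moment at which its call begins: read the wrist's pose just before it. camera_info takes no time and is no camera call.
- bot.hand_in(): hands the job in, once; it reports no verdict.
The state is a dict: "time_s": time; "joint_positions": joint angles; "qvel": joint speeds; "tau": joint torques, N m; "position": TCP position; "tcp_rot": TCP orientation; "force": force on the tool from outside, world axes, zero at the start; "moment": the same for the moment, N m; "opening": opening from 0.0 (shut) to 1.0 (fully open).
Only numpy, scipy, OpenCV 4.12 (cv2) and the standard library are available. Lean on these libraries where they do the work, as an engineer would, in place of code of your own. Each camera call takes 0.05 s, during which the arm holds its last target.

## Task

On the shelf board on the pharmacy counter, take hold of the tall white stock divider and slide it along the board, without lifting it off, across the narrow groove until its foot drops into the wide slot; stop there without running past. Let go and leave it standing upright in the slot, square with it, about midway along the slot's length. Do not disturb the jar and the carton that stand on the board.

Things in the scene. Friction and masses are not known exactly. Their poses are not given: they have to be found in the camera images.
- divider_mid (a point): Centre of the loose tall white divider (110 to 230 g) standing on the board: a plate 14 mm thick (y), 70 long (x), on a foot 22 wide (y), 70 long (x), 16 high; 90 mm high in all, this point half-way up. x runs along the plate, y across it, z up. Starts 110 to 190 mm from the wide slot on its -y side, roughly parallel to it. Pinch the plate across its thickness from above.
- slot (a point): Mid-mouth of the wide slot, level with the top of the fixed wooden board (150 x 500 mm, 30 high). x runs along the slot, right across the board; y along the board: slide to +y. 14 mm deep, metal floor 36 wide, edges bevelled 6 mm (mouth 48). 70 mm to -y a 6 mm groove, too narrow for the foot; 105 mm to +y a fixed thin divider, 36 mm high; board's centre 50 mm to -y.
- jar_mid (a point): Centre of a loose amber jar with a white cap, 48 mm in diameter and 75 mm high, standing on the board's +y end. Leave alone.
- carton_mid (a point): Centre of a loose cardboard carton, 85 x 40 x 32 mm (its x, y, z), lying on the board's -y end. Leave alone.
Not all that is in view belongs to the job. Leave any brown or orange look-alike of the part that bears divider_mid alone.

How it is judged:
By the outcome, as a careful person would: the job done as asked, in the order asked, and still so for the second after the job is handed in, with the robot touching nothing.
It also fails if it takes over 35 s, if anything falls off the work surface, if the arm or the gripper's body presses on something with over 40 N, if the wrist force passes 120 N, or if a joint passes its speed limit or range.

## Working session

There is one attempt and no reset: what is moved stays moved. The work goes in short steps, Python scripts to look and compute and a tool call to move; the robot and the scene stay as the last step left them, time stands still between calls to the robot, and variables do not carry over. Pictures are saved under pics/ and viewed, and the job is handed in when it is done.

Besides the shell and the picture viewer there is one more tool, called after "Request:" as a command line: name --pt "numbers of a row" for each row, then --argument value for the rest. carry_out: Moves the arm, as the interface text tells. Shift numbers are shares of 200 mm and turn numbers shares of pi/2 rad, none past 1 either way. Its arguments: {"type":"object","properties":{"targets":{"type":"array"},"jaw":{"type":"number"}},"required":["targets"]}

```bash
mkdir -p pics; ls; python3 - <<'E'
from rig import bot
import cv2,numpy as np
np.set_printoptions(precision=4,suppress=True)
for n in ["scene","top"]:
    cv2.imwrite(f"pics/{n}0.png",bot.capture(n)); i=bot.camera_info(n); print(n,i)
print(bot.camera_info("wrist")); s=bot.read_state(); print(s)
E
```

```text
pics
scene {'camera_matrix': array([[499.1256,   0.    , 278.6934],
       [  0.    , 499.1256, 212.0795],
       [  0.    ,   0.    ,   1.    ]]), 'view': array([[ 0.3231,  0.9464,  0.0017, -0.2344],
       [ 0.5344, -0.1809, -0.8256, -0.2355],
       [-0.781 ,  0.2677, -0.5642,  1.374 ],
       [ 0.    ,  0.    ,  0.    ,  1.    ]])}
top {'camera_matrix': array([[420.9075,   0.    , 281.5272],
       [  0.    , 420.9075, 211.9841],
       [  0.    ,   0.    ,   1.    ]]), 'view': array([[ 0.0068, -1.    ,  0.0045,  0.0369],
       [-0.9995, -0.007 , -0.0299,  0.5909],
       [ 0.0299, -0.0043, -0.9995,  0.9715],
       [ 0.    ,  0.    ,  0.    ,  1.    ]])}
{'camera_matrix': array([[325.1923,   0.    , 275.6902],
       [  0.    , 325.1923, 209.8117],
       [  0.    ,   0.    ,   1.    ]]), 'mount': array([[-0.    , -0.9599, -0.2802,  0.0761],
       [ 1.    , -0.0003,  0.0009, -0.    ],
       [-0.001 , -0.2802,  0.9599, -0.1437],
       [ 0.    ,  0.    ,  0.    ,  1.    ]])}
{'time_s': 0.1, 'joint_positions': array([-82.9914,  30.273 ,  82.1496,  -0.0005,  67.6876, -10.2268]), 'qvel': array([ 0.0264, -0.1088, -0.1977, -0.0037, -0.0651,  0.0705]), 'tau': array([ -0.0001, -44.0984, -17.7151,   0.0635,   0.0534,  -0.    ]), 'position': array([ 0.1851, -0.5963,  0.2407]), 'tcp_rot': array([[ 0.9551,  0.2963, -0.0002],
       [ 0.2963, -0.9551,  0.0019],
       [ 0.0003, -0.0019, -1.    ]]), 'force': array([ 0.5993, -0.7219,  0.2409]), 'moment': array([-0.0571, -0.0254,  0.0071]), 'opening': 1.0014079239745197}
```

View pics/scene0.png

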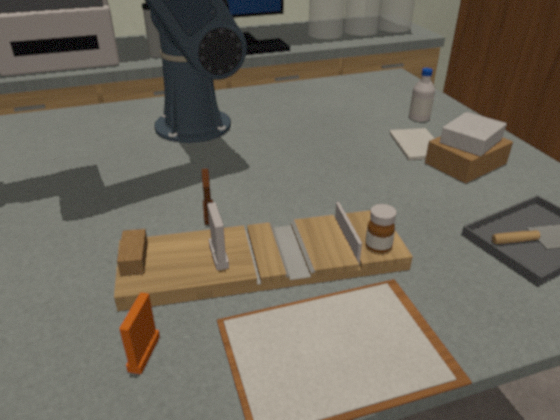

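View pics/top0.png

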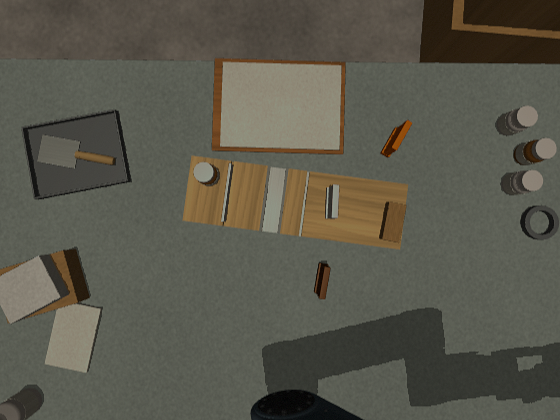

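The scene view shows the white divider at about (217,237), the groove at (253,252), the slot at (291,250), the fixed divider at (347,230) and the jar at (381,228). In the top view the divider is at about (332,201), the slot at (274,200) and the carton at (393,221). I'll zoom in for the edges.

```bash
python3 - <<'E'
import cv2
im=cv2.imread("pics/top0.png")[145:260,175:415]
cv2.imwrite("pics/top0z.png",cv2.resize(im,None,fx=3.3,fy=3.3,interpolation=cv2.INTER_CUBIC))
im=cv2.imread("pics/scene0.png")[180:310,110:420]
cv2.imwrite("pics/scene0z.png",cv2.resize(im,None,fx=2.5,fy=2.5,interpolation=cv2.INTER_CUBIC))
E
```

```text
(no output)
```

View pics/top0z.png

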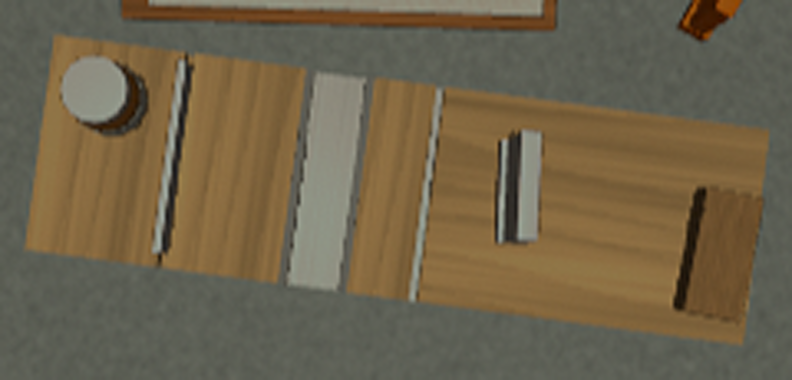

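View pics/scene0z.png

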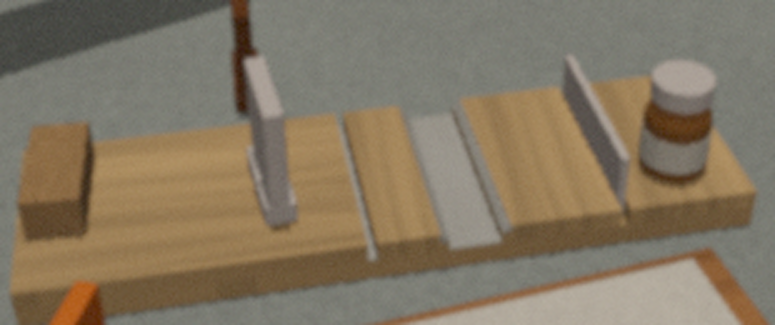

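```bash
cat > h.py <<'E'
import cv2,numpy as np
from rig import bot
np.set_printoptions(precision=4,suppress=True)
def ray(n,uv,z):
    i=bot.camera_info(n);K=i["camera_matrix"];V=i["view"]
    R=V[:3,:3];c=-R.T@V[:3,3]
    uv=np.atleast_2d(uv);d=(R.T@np.linalg.inv(K)@np.c_[uv,np.ones(len(uv))].T).T
    return c+d*((z-c[2])/d[:,2])[:,None]
def proj(n,P):
    i=bot.camera_info(n);K=i["camera_matrix"];V=i["view"]
    q=(K@(V[:3,:3]@np.atleast_2d(P).T+V[:3,3:])).T
    return q[:,:2]/q[:,2:]
E
python3 - <<'E'
from h import *
z=lambda a:np.array(a)/3.3+[175,145]-0.35
im=cv2.imread("pics/top0.png")
hsv=cv2.cvtColor(im,cv2.COLOR_BGR2HSV)
# board corners (zoomed pixels)
B=ray("top",z([(54,35),(769,128),(742,344),(25,250)]),0.03)
print("board",B, [np.linalg.norm(B[i]-B[(i+1)%4]) for i in range(4)],"ctr",B.mean(0))
yb=(B[0]+B[3]-B[1]-B[2])[:2];yb/=np.linalg.norm(yb);print("board y dir",yb)
# white areas in crop
m=((hsv[...,1]<45)&(hsv[...,2]>115)).astype(np.uint8)
m[:145]=0;m[260:]=0;m[:,:175]=0;m[:,415:]=0
n,l,st,ce=cv2.connectedComponentsWithStats(m)
for k in range(1,n):
    if st[k,4]>20:
        c=cv2.findContours((l==k).astype(np.uint8),0,2)[0][0]
        r=cv2.minAreaRect(c);b=cv2.boxPoints(r)
        print(st[k],r)
        for zz in (0.016,0.03,0.12):
            p=ray("top",b,zz);print(zz,ray("top",[r[0]],zz)[0],np.linalg.norm(p[0]-p[1]),np.linalg.norm(p[1]-p[2]))
E
```

```text
board [[ 0.7183  0.2488  0.03  ]
 [ 0.6573 -0.2469  0.03  ]
 [ 0.5079 -0.228   0.03  ]
 [ 0.5693  0.2668  0.03  ]] [np.float64(0.49944928999172744), np.float64(0.15064532911408643), np.float64(0.4985452521129762), np.float64(0.15008980851793455)] ctr [0.6132 0.0102 0.03  ]
board y dir [0.1226 0.9925]
[220 145 119   5 299] ((279.0, 147.0), (4.0, 118.0), 90.0)
0.016 [0.7414 0.0479 0.016 ] 0.2740810680605639 0.009343053244682795
0.03 [0.7388 0.0478 0.03  ] 0.270135808930589 0.009208564692167007
0.12 [0.7222 0.0476 0.12  ] 0.24477342880932207 0.008343995425994606
[194 162  19  20 297] ((203.0, 171.5), (18.0, 19.0), 0.0)
0.016 [0.683  0.2235 0.016 ] 0.044156138050401916 0.04168979941478275
0.03 [0.6813 0.221  0.03  ] 0.04352053265080067 0.04108969571943502
0.12 [0.67   0.2044 0.12  ] 0.03943449793907825 0.037231886249342594
[221 163  10  59 125] ((225.8032684326172, 192.1095428466797), (2.0717358589172363, 58.54905700683594), 7.765166282653809)
0.016 [0.6356 0.1702 0.016 ] 0.13564392932526476 0.004803067425666814
0.03 [0.6345 0.1684 0.03  ] 0.13369140318260558 0.0047339296857014665
0.12 [
[... 707 characters left out ...]
3 0.004161214462442381
[332 185   7  33 198] ((334.8687438964844, 200.9930877685547), (5.93914794921875, 32.271121978759766), 3.012787342071533)
0.016 [ 0.6168 -0.0823  0.016 ] 0.07481115725695867 0.013769680117663611
0.03 [ 0.616  -0.0805  0.03  ] 0.0737342882733382 0.0135714724976136
0.12 [ 0.6108 -0.0687  0.12  ] 0.0668115590929206 0.012297280654435038
[326 187   3  32  47] ((326.7821044921875, 202.5122833251953), (1.433428406715393, 31.014179229736328), 2.4895529747009277)
0.016 [ 0.6131 -0.0636  0.016 ] 0.07187198621352381 0.003322424712043045
0.03 [ 0.6124 -0.0621  0.03  ] 0.07083742511886383 0.0032746000792743517
0.12 [ 0.6076 -0.052   0.12  ] 0.06418667522462061 0.0029671560114757534
```

Request:
carry_out --pt "0.15 -0.1 0 0 0 0" --pt "0.4 -0.27 0 0 0 0" --pt "0.68 -0.45 0 0 0 0" --pt "0.94 -0.63 0 0 0 0" --jaw 1

```text
time_s: 0.6
position: [0.3252, -0.4224, 0.2406]
tcp_rot: [[0.955, 0.295, -0.0], [0.295, -0.955, 0.002], [0.001, -0.002, -1.0]]
force: [1.5, -0.8, -0.1]
opening: 0.998
```

```bash
python3 - <<'E'
from h import *
# refine plate top edges in top view: subpixel along rows
im=cv2.imread("pics/top0.png");g=cv2.cvtColor(im,cv2.COLOR_BGR2GRAY).astype(float)
for r in range(182,222,3): print(r,g[r,322:344].astype(int))
s0=np.array([0.6108,-0.069,0.12])
for yaw in(-2.6,):
    a=np.radians(yaw);x=np.array([np.cos(a),np.sin(a),0]);y=np.array([-x[1],x[0],0])
    P=np.array([s0+sx*.035*x+sy*.007*y for sx,sy in((-1,-1),(-1,1),(1,1),(1,-1))])
    print((proj("scene",P)-[110,180]+.35)*2.5); print((proj("top",P)-[175,145]+.35)*3.3)
E
```

```text
182 [107 108 107 107 105 106 106 105 106 107 106 106 106 106 104 106 104 105
 104 104 104 102]
185 [107 106 104 104 104 103 105  84  57  85  47 142 144 137 136 128 133  91
 101 103 102 101]
188 [110 109 111 112  32 153 139  47  47  47  37 146 146 145 143 144 145  90
 104 103 104 102]
191 [ 98  97 100 103  34 156 128  46  46  46  55 151 146 144 142 143 138  80
 110 110 110 108]
194 [ 99  99 100 100  46 157  99  43  47  45  73 151 146 144 143 143 137 103
 105 106 108 107]
197 [105 105 107  88  58 157  87  44  46  44  88 150 147 144 143 144 125  95
  96  96  96  95]
200 [105 106 108  50  86 157  72  43  44  39 118 150 145 146 143 144 112 104
 104 104 102 103]
203 [103 103 107  47 106 157  60  46  45  37 130 149 145 144 143 146  98 108
 107 107 106 105]
206 [109 110 111  42 145 157  46  45  46  36 143 149 146 144 143 144  83 103
 104 105 104 104]
209 [113 113 117  39 152 127  44  45  45  37 146 148 145 142 142 144  96 113
 113 112 112 112]
212 [102 102 104  33 156 128  43  45  46  50 152 148 144 143 141 140  85 114
 114 115 115 116]
215 [113 113 115  47 157 100  43  45  45  67 153 147 144 143 141 132  91 104
 105 104 104 105]
218 [112 113 114  75 128  92  77  78  65  62  78  79  82 103 104 111 111 111
 112 111 110 111]
221 [118 118 118 116 117 117 117 116 115 115 115 116 115 114 114 113 113 113
 113 113 113 113]
[[245.7451  60.9416]
 [266.3924  57.7647]
 [286.5005 116.4652]
 [264.4711 120.1116]]
[[537.6648 242.3904]
 [515.3295 241.2209]
 [520.7615 129.7738]
 [543.0426 130.9457]]
```

Request:
carry_out --pt "0.15 -0.1 0 0 0 0" --pt "0.4 -0.27 0 0 0 0" --pt "0.68 -0.45 0 0 0 0" --pt "0.94 -0.63 0 0 0 0"

```text
time_s: 1.1
position: [0.4656, -0.2488, 0.2409]
tcp_rot: [[0.955, 0.295, -0.0], [0.295, -0.955, 0.002], [0.001, -0.002, -1.0]]
force: [0.6, 0.6, 0.2]
opening: 1.0
```

```bash
cat >> h.py <<'E'
def rel(p,yaw):
    """shares to go to world p with tool vertical, tool x at yaw (deg)"""
    from scipy.spatial.transform import Rotation as Ro
    s=bot.read_state();R=s["tcp_rot"];a=np.radians(yaw)
    T=np.array([[np.cos(a),np.sin(a),0],[np.sin(a),-np.cos(a),0],[0,0,-1]])
    rv=Ro.from_matrix(R.T@T).as_rotvec()
    print("t",s["time_s"],"pos",s["position"],"f",s["force"],"op",s["opening"],"shares",R.T@(np.array(p)-s["position"])/.2,rv/(np.pi/2))
E
python3 - <<'E'
from h import *
rel([.6108,-.069,.2],-2.6)
E
```

```text
t 1.1 pos [ 0.4656 -0.2488  0.2409] f [0.6352 0.648  0.2472] op 1.000366807385147 shares [ 0.9586 -0.6442  0.2064] [-0.0016 -0.0001  0.2195]
```

Request:
carry_out --pt "0.15 -0.1 0 0 0 0.03" --pt "0.4 -0.27 0 0 0 0.1" --pt "0.68 -0.45 0.07 0 0 0.17" --pt "0.9 -0.6 0.15 0 0 0.22" --pt "0.96 -0.644 0.206 -0.002 0 0.22" --pt "0.96 -0.644 0.206 -0.002 0 0.22" --pt "0.96 -0.644 0.206 -0.002 0 0.22"

```text
time_s: 1.98
position: [0.6104, -0.0702, 0.2002]
tcp_rot: [[0.999, -0.047, -0.0], [-0.047, -0.999, -0.001], [-0.0, 0.001, -1.0]]
force: [0.2, 0.6, -0.3]
opening: 1.0
```

```bash
python3 - <<'E'
from h import *
rel([.6108,-.069,.09],-2.6)
cv2.imwrite("pics/w1.png",bot.capture("wrist"))
E
```

```text
t 1.975 pos [ 0.6104 -0.0702  0.2002] f [ 0.226   0.6246 -0.2707] op 1.0002027503617408 shares [ 0.0021 -0.0067  0.551 ] [ 0.0007  0.0003 -0.0011]
```

View pics/w1.png

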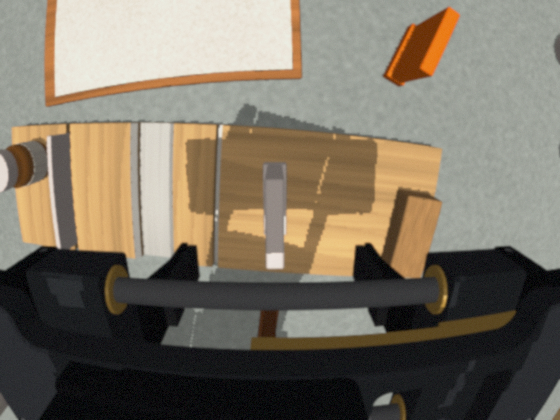

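The wrist view shows the white plate's top centred between the jaws, spanning (274,165) to (274,268), which agrees with the top-view position. I'll descend and close.

Request:
carry_out --pt "0.0 -0.006 0.1 0 0 0" --pt "0.002 -0.007 0.28 0 0 0" --pt "0.002 -0.007 0.42 0 0 0" --pt "0.002 -0.007 0.51 0 0 0" --pt "0.002 -0.007 0.55 0 0 0" --pt "0.002 -0.007 0.55 0 0 0" --pt "0.002 -0.007 0.55 0 0 0"

```text
time_s: 2.9
position: [0.6118, -0.0696, 0.0916]
tcp_rot: [[0.999, -0.048, 0.002], [-0.048, -0.999, -0.002], [0.002, 0.002, -1.0]]
force: [0.3, -0.5, 0.6]
opening: 1.001
```

Request:
carry_out --pt "0 0 0 0 0 0" --pt "0 0 0 0 0 0" --pt "0 0 0 0 0 0" --pt "0 0 0 0 0 0" --pt "0 0 0 0 0 0" --pt "0 0 0 0 0 0" --pt "0 0 0 0 0 0" --pt "0 0 0 0 0 0" --jaw -1

```text
time_s: 3.9
position: [0.6118, -0.0696, 0.0916]
tcp_rot: [[0.999, -0.048, 0.002], [-0.048, -0.999, -0.002], [0.002, 0.002, -1.0]]
force: [0.4, -0.8, 0.5]
opening: 0.171
```

```bash
python3 - <<'E'
from h import *
rel([.6188,.0598,.09],-7.1)
cv2.imwrite("pics/t2.png",cv2.resize(bot.capture("top")[145:260,175:415],None,fx=3.3,fy=3.3,interpolation=2))
cv2.imwrite("pics/s2.png",cv2.resize(bot.capture("scene")[130:310,110:420],None,fx=2.5,fy=2.5,interpolation=2))
E
```

```text
t 3.9 pos [ 0.6118 -0.0696  0.0916] f [ 0.4119 -0.8282  0.536 ] op 0.171069840463865 shares [ 0.0042 -0.6478  0.0068] [ 0.001  -0.0016  0.0484]
```

View pics/s2.png

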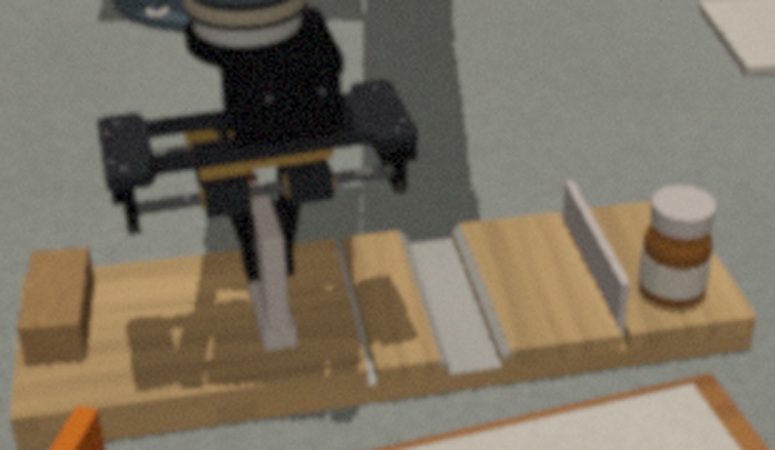

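View pics/t2.png

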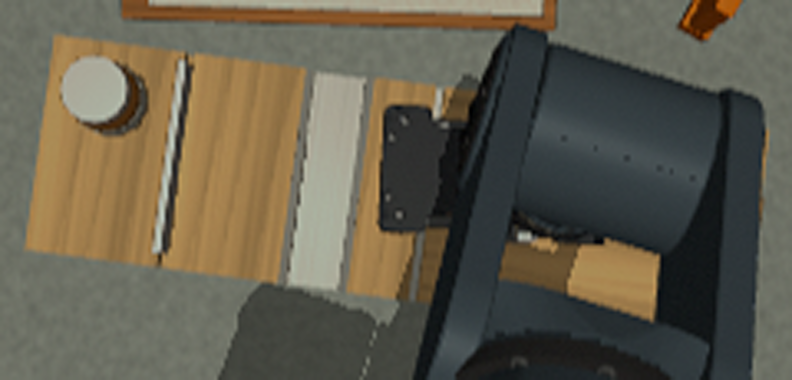

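The jaw opening is 14.9 mm, so the plate is held. Before sliding I'll square it to the slot and test a slight downward press.

Request:
carry_out --pt "0 0 0.005 0 0 0.02" --pt "0 0 0.008 0.001 -0.001 0.048" --pt "0 0 0.008 0.001 -0.001 0.048" --pt "0 0 0.008 0.001 -0.001 0.048"

```text
time_s: 4.5
position: [0.6123, -0.0697, 0.0915]
tcp_rot: [[0.992, -0.124, 0.002], [-0.124, -0.992, -0.0], [0.003, 0.0, -1.0]]
force: [-1.2, -0.6, 8.5]
opening: 0.163
```

```bash
python3 - <<'E'
from h import *
rel([.6198,.0598,.09],-7.1)
E
```

```text
t 4.5 pos [ 0.6123 -0.0697  0.0915] f [-1.1743 -0.5926  8.491 ] op 0.16273893406090367 shares [-0.0432 -0.647   0.0075] [ 0.0001 -0.0016 -0.0003]
```

Request:
carry_out --pt "-0.002 -0.02 0.008 0 -0.001 0" --pt "-0.005 -0.06 0.008 0 -0.001 0" --pt "-0.008 -0.1 0.008 0 -0.001 0" --pt "-0.011 -0.14 0.008 0 -0.001 0" --pt "-0.014 -0.18 0.008 0 -0.001 0" --pt "-0.017 -0.22 0.008 0 -0.001 0" --pt "-0.02 -0.26 0.008 0 -0.001 0" --pt "-0.023 -0.3 0.008 0 -0.001 0" --pt "-0.025 -0.34 0.008 0 -0.001 0" --pt "-0.028 -0.38 0.008 0 -0.001 0" --pt "-0.03 -0.4 0.008 0 -0.001 0" --pt "-0.03 -0.4 0.008 0 -0.001 0"

```text
time_s: 6.0
position: [0.6181, 0.0094, 0.0916]
tcp_rot: [[0.992, -0.124, 0.005], [-0.124, -0.992, -0.003], [0.005, 0.002, -1.0]]
force: [0.6, -2.0, 6.2]
opening: 0.161
```

```bash
python3 - <<'E'
from h import *
rel([.6198,.0598,.09],-7.1)
cv2.imwrite("pics/s3.png",cv2.resize(bot.capture("scene")[130:310,110:420],None,fx=2.5,fy=2.5,interpolation=2))
E
```

```text
t 6.0 pos [0.6181 0.0094 0.0916] f [ 0.5673 -1.9776  6.1967] op 0.1605587216788509 shares [-0.0227 -0.2512  0.0073] [ 0.0014 -0.0035  0.    ]
```

View pics/s3.png

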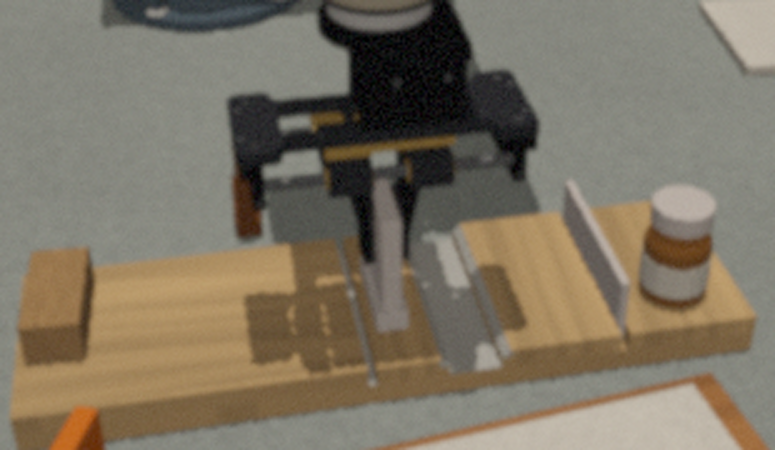

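Request:
carry_out --pt "-0.003 -0.03 0.007 0 -0.002 0" --pt "-0.008 -0.06 0.007 0 -0.003 0" --pt "-0.012 -0.09 0.007 0 -0.003 0" --pt "-0.016 -0.12 0.007 0 -0.003 0" --pt "-0.02 -0.15 0.007 0 -0.003 0" --pt "-0.023 -0.18 0.006 0 -0.003 0" --pt "-0.025 -0.21 0.005 0 -0.003 0" --pt "-0.025 -0.235 0.005 0 -0.003 0" --pt "-0.025 -0.25 0.005 0 -0.003 0" --pt "-0.025 -0.253 0.005 0 -0.003 0" --pt "-0.025 -0.253 0.005 0 -0.003 0"

```text
time_s: 7.42
position: [0.6193, 0.0602, 0.0902]
tcp_rot: [[0.992, -0.124, 0.0], [-0.124, -0.992, -0.002], [0.0, 0.002, -1.0]]
force: [-0.4, 0.3, -0.8]
opening: 0.161
```

```bash
python3 - <<'E'
from h import *
rel([.6198,.0598,.09],-7.1)
cv2.imwrite("pics/s4.png",cv2.resize(bot.capture("scene")[130:310,110:420],None,fx=2.5,fy=2.5,interpolation=2))
E
```

```text
t 7.425 pos [0.6193 0.0602 0.0902] f [-0.4304  0.267  -0.8319] op 0.16089132085086083 shares [0.0029 0.0018 0.0012] [ 0.0013 -0.0002 -0.0001]
```

View pics/s4.png

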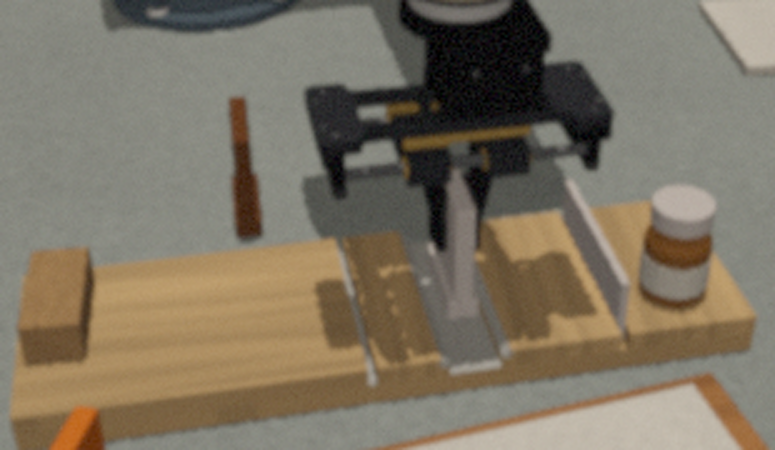

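The divider hangs over the slot, centred with no contact force. I'll lower it to the floor.

Request:
carry_out --pt "0.002 0 0.01 0.001 0 0" --pt "0.002 0 0.02 0.001 0 0" --pt "0.002 0 0.03 0.001 0 0" --pt "0.002 0 0.04 0.001 0 0" --pt "0.002 0 0.05 0.001 0 0" --pt "0.002 0 0.058 0.001 0 0" --pt "0.002 0 0.064 0.001 0 0" --pt "0.002 0 0.068 0.001 0 0" --pt "0.002 0 0.068 0.001 0 0"

```text
time_s: 8.6
position: [0.6197, 0.0601, 0.0776]
tcp_rot: [[0.992, -0.124, 0.001], [-0.124, -0.992, -0.001], [0.001, 0.001, -1.0]]
force: [-1.8, -1.0, 5.2]
opening: 0.161
```

```bash
python3 - <<'E'
from h import *
rel([.6198,.0598,.076],-7.1)
cv2.imwrite("pics/s5.png",cv2.resize(bot.capture("scene")[130:310,110:420],None,fx=2.5,fy=2.5,interpolation=2))
E
```

```text
t 8.6 pos [0.6197 0.0601 0.0776] f [-1.8322 -0.9728  5.1685] op 0.16065756088802527 shares [0.0008 0.0013 0.0079] [ 0.0003 -0.0004 -0.0001]
```

View pics/s5.png

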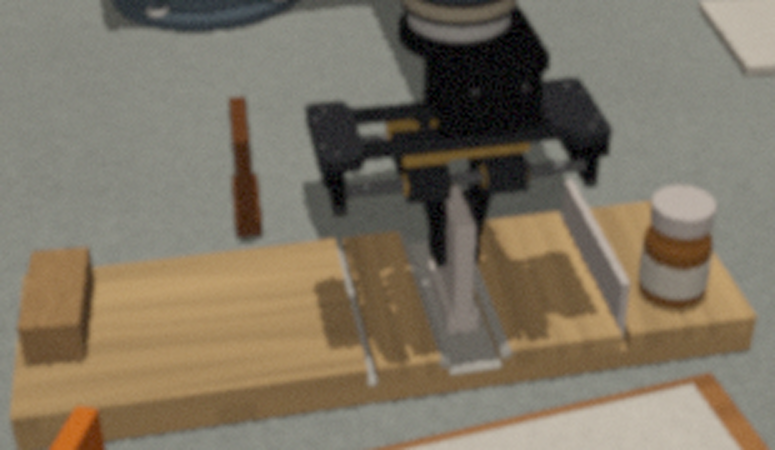

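The TCP dropped 14.0 mm from board level, with a 5 N contact force, so the foot is seated on the floor. I'll release it, then rise.

Request:
carry_out --pt "0 0 0 0 0 0" --pt "0 0 0 0 0 0" --pt "0 0 0 0 0 0"

```text
time_s: 9.02
position: [0.6199, 0.0601, 0.0776]
tcp_rot: [[0.992, -0.124, 0.001], [-0.124, -0.992, -0.001], [0.001, 0.0, -1.0]]
force: [-0.9, 0.5, 1.2]
opening: 0.163
```

Request:
carry_out --pt "0 0 0 0 0 0" --pt "0 0 0 0 0 0" --pt "0 0 0 0 0 0" --pt "0 0 0 0 0 0" --pt "0 0 0 0 0 0" --pt "0 0 0 0 0 0" --jaw 0

```text
time_s: 9.78
position: [0.6198, 0.0601, 0.0776]
tcp_rot: [[0.992, -0.124, 0.001], [-0.124, -0.992, -0.001], [0.001, 0.0, -1.0]]
force: [-0.5, 0.5, 0.5]
opening: 0.5
```

Request:
carry_out --pt "0 0 -0.04 0 0 0" --pt "0 0 -0.15 0 0 0" --pt "0 0 -0.35 0 0 0" --pt "0 0 -0.6 0 0 0" --pt "0 0 -0.75 0 0 0" --pt "0 0 -0.8 0 0 0"

```text
time_s: 10.52
position: [0.6208, 0.0602, 0.2405]
tcp_rot: [[0.992, -0.124, 0.006], [-0.124, -0.992, -0.001], [0.006, 0.0, -1.0]]
force: [-0.6, -0.0, -0.4]
opening: 0.5
```

Request:
carry_out --pt "-0.1 0.1 0 0 0 0" --pt "-0.3 0.35 0 0 0 0" --pt "-0.5 0.65 0 0 0 0" --pt "-0.7 0.9 0 0 0 0" --pt "-0.75 1 0 0 0 0" --pt "-0.75 1 0 0 0 0"

```text
time_s: 11.28
position: [0.4453, -0.1209, 0.2389]
tcp_rot: [[0.992, -0.128, 0.004], [-0.128, -0.992, 0.0], [0.004, -0.001, -1.0]]
force: [2.0, 0.4, -0.2]
opening: 0.497
```

```bash
python3 - <<'E'
from h import *
t=bot.capture("top");s=bot.capture("scene");cv2.imwrite("pics/t6f.png",t)
cv2.imwrite("pics/t6.png",cv2.resize(t[145:260,175:415],None,fx=3.3,fy=3.3,interpolation=2))
cv2.imwrite("pics/s6.png",cv2.resize(s[130:310,110:420],None,fx=2.5,fy=2.5,interpolation=2))
rel([.6,0,.2],-7)
E
```

```text
t 11.375 pos [ 0.4471 -0.1197  0.2392] f [ 0.4867 -0.0355  0.621 ] op 0.5006465364650963 shares [ 0.6825 -0.689   0.2003] [-0.0004 -0.0035 -0.002 ]
```

View pics/s6.png

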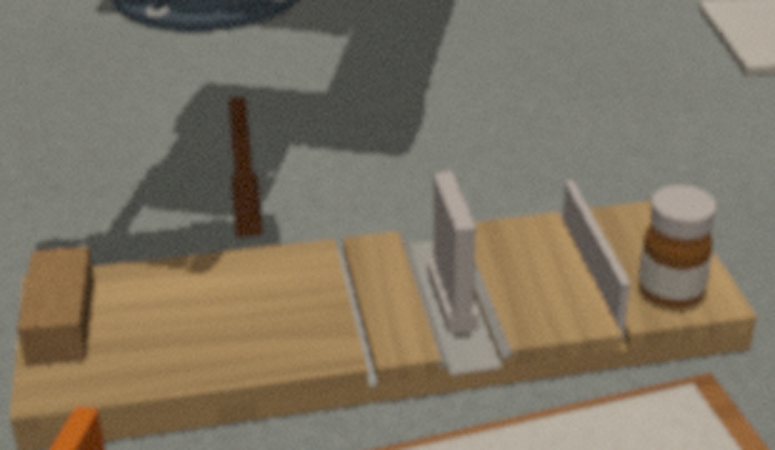

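View pics/t6.png

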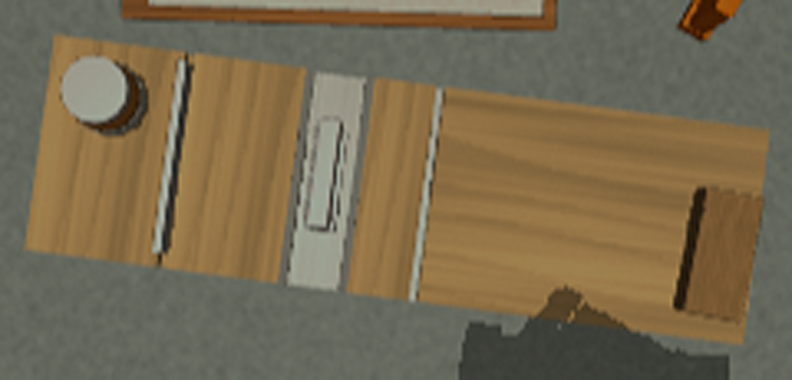

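The scene view shows the divider upright in the slot. The top view shows its top at about (325,174) in the zoom, parallel to the slot, with the jar and carton unchanged. One numeric check before handing in.

```bash
python3 - <<'E'
from h import *
c=np.array([(325,118),(344,122),(327,230),(306,227)])/3.3+[175,145]-.35
p=ray("top",c,.106)[:,:2];m=p.mean(0)-[.6190,.0598]
x=np.array([.9925,-.1226]);y=np.array([.1226,.9925])
d=(p[0]+p[1]-p[2]-p[3]);print("offset slot x,y mm",m@x*1e3,m@y*1e3,"yaw",np.degrees(np.arctan2(d[1],d[0])),"slot -7.04","len",np.linalg.norm(d)/2)
a=cv2.imread("pics/top0.png").astype(int);b=cv2.imread("pics/t6f.png").astype(int)
D=np.abs(a-b).max(2)
print("diff jar",D[158:190,190:220].mean(),"carton",D[200:242,380:405].mean(),"bg",D[100:140,230:330].mean())
s=np.array([(435,175),(470,228)]) # scene zoom: top corners near -y back / +y front? approx
for P in ([.619,.0598,.106],):
    P=np.array(P);q=[np.r_[P[:2]+sx*.035*x+sy*.007*y,.106] for sx,sy in((-1,-1),(-1,1),(1,1),(1,-1))]
    print((proj("scene",q)-[110,130]+.35)*2.5)
E
```

```text
offset slot x,y mm -0.6657212781397477 -1.0221399831916684 yaw -8.979899899584808 slot -7.04 len 0.07008087273257839
diff jar 11.960416666666667 carton 10.038095238095238 bg 13.74125
[[434.6073 175.3252]
 [454.0917 173.1344]
 [478.0726 229.7542]
 [457.3096 232.2614]]
```

```bash
python3 - <<'E'
from h import *
g=cv2.cvtColor(cv2.imread("pics/t6f.png"),cv2.COLOR_BGR2GRAY).astype(float)
E=[]
for r in range(184,212):
    row=g[r,268:282]
    E.append((r,))
    if r%3==0: print(r,row.astype(int))
E
python3 - <<'E'
import cv2
im=cv2.imread("pics/t6f.png")[165:235,255:295]
cv2.imwrite("pics/t7.png",cv2.resize(im,None,fx=8.5,fy=8.5,interpolation=0))
E
```

```text
186 [161 152 118 131 158 158 158 161 165  96  72 165 117 151]
189 [159 155 119 149 157 157 159 161 163  50 168 112 151 155]
192 [157 123 113 160 159 159 161 161 144  57 169 114 153 157]
195 [158 109 145 160 159 160 161 165  68 152 155 156 155 159]
198 [139 130 160 159 160 160 161 159  45 169 113 156 157 161]
201 [116 130 162 160 160 160 163 110 104 165 121 156 158 139]
204 [117 155 162 161 160 160 164  47 169 111 158 158 161 107]
207 [110 163 162 161 159 162 146  54 173  71 160 161 154 103]
210 [147 163 161 160 161 166  76  74 162 125 160 160 115 103]
```

View pics/t7.png

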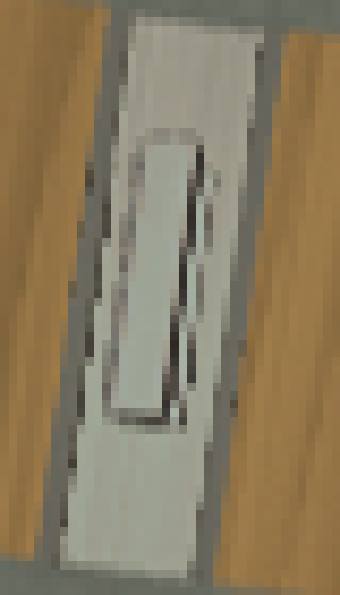

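The dark right edge of the top moves 2 px over 15 rows, which is 7.6° in the image against the slot's 7.4°. It is square, so I'll hand in.

```bash
python3 - <<'E'
from rig import bot
print(bot.hand_in())
E
```

```text
the job is handed in; nothing more can be done
None
```

The white divider now stands upright in the wide slot and I have handed the job in. I gripped it from above, turned it square and slid it with light downward pressure over the groove. At the slot's centre I lowered it onto the floor, let go, and moved the arm clear, all in about 11.4 s.

My last checks showed:
- **Seating:** the tool dropped 14.0 mm from board level, which matches the slot's depth, with a contact force of about 5 N.
- **Position:** the divider is within about 1 mm of the slot's centre in both directions.
- **Squareness:** its edge measured about 7.6° in the image against 7.4° for the slot. A rougher estimate from hand-picked corners gave 2° off. I trusted the edge measurement, and the tool itself was within 0.1° of the slot angle at release.
- **Jar and carton:** both look unmoved in the before and after views. The pixel-difference check added nothing, because image noise was just as large in the empty background.

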